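Fit the greasing cover and hold the coupler on its nipple

TASK

Set the loose cover plate down on the bearing housing so that its two holes go over the housing's two locating pins and it rests flush, and let it go. Then take the grease coupler out of its wooden block and press it squarely onto the cover's tilted grease nipple, past the snap and on until its inner spring is compressed well over halfway; finish while still gripping it and holding it pressed against that spring. Leave the tape measure, sanding block and pliers alone.

Things in the scene. Friction and masses are not known exactly. Their poses are not given: they have to be found in the camera images.
- housing: Fixed grey bearing housing: foot 160 (x) x 112 (y) x 12 mm, block 140 x 90 on it, flat top 40 mm up. Origin: centre of its underside, z up. On the top stand two upright steel locating pins: 14 mm thick at (x,y) = (-5,+31) mm and 10 mm thick at (-5,-31); 19 mm tall, full width for the lower 10, then narrowing by 3 mm in radius to a blunt tip.
- housing_top (a point): Centre of the housing's flat top (40 mm above its underside), same axes as the housing. The seated cover plate's origin lies here, its axes parallel.
- cover_plate: Loose aluminium plate 130 (x) x 88 (y) x 10 mm, about 0.5 kg, flat on the table at first. Origin: centre of its underside, z up. Through holes: 16 mm at (-5,+31) mm, 12 mm at (-5,-31), so it fits the pins one way only. Grip lug on the +x end; a 25 mm round boss on the -x end with a steel grease nipple leaning 25 degrees from vertical towards -x (the robot).
- nipple_tip (a point): Centre of the nipple's flat tip, at (-51,0,51.5) mm in the plate's frame; z points outward along the nipple's axis, y as the plate's. Going down the axis: head 8 mm wide at the tip, 14 mm wide from 3.5 to 7 mm below; neck 8 mm wide from 11 to 24 mm below; 15 mm collar; flat end of the 25 mm boss at 29 mm below, where the coupler's mouth stops.
- coupler: Steel grease coupler 102 mm long, 0.47 kg, standing mouth down in the parking block. Origin: centre of its mouth; z along its axis away from the mouth. Round nose 26 mm wide, z = 0 to 44 mm, with a 17 mm bore; square grip 28 x 28 mm (sides along x, y), z = 44 to 94; knob to 102. Four sprung jaws in the bore at z = 8 resist its head (about 6 N) from 7 mm in and snap behind it by 18 mm.
- coupler_grip (a point): Point on the coupler's axis 72 mm above its mouth, in the square grip: where to hold it. Same axes as the coupler.
- park_block: Fixed wooden block, 74 x 74 x 22 mm, with a round socket of 30 mm diameter, 15 mm deep, in which the coupler stands (mouth 7 mm above the table). Origin: centre of its underside.
- spring_plunger (a joint): Travel (m) of the coupler's inner spring plunger: 0 relaxed, its face 16 mm inside the mouth; 0.013 fully compressed, coupler fully home with the nipple's tip 29 mm in. Stiffness 1.2 N/mm, about 1 N preload. Let go after the snap, the coupler is pushed back until the jaws catch, at 0.005 or less; it must be kept pressed in beyond 0.007.
- tape_measure: Bystander: orange tape measure, 31 x 67 x 60 mm, standing behind the housing. Origin: centre of its underside.
- sanding_block: Bystander: brown sanding block, 104 x 64 x 28 mm, behind the housing. Origin: centre of its underside.
- needle_pliers: Bystander: red-handled pliers, 161 x 49 x 11 mm, lying on the robot's side of the work. Origin: centre of its underside.
- lug (a point): Grip point in the plate's lug, 34 mm above the plate's underside at (+40,0) mm in its frame; plate's axes. The lug is 32 (x) x 30 (y) mm and stands from the plate's top face (10 mm) to 39 mm: grip it across y from above, fingertips clear of the plate.
Mind the look-alikes: they are no part of the job. What is shaped like the cover_plate but green is not meant.

How it is judged:
By the outcome, as a careful person would: the job done as asked, in the order asked, and still so for the second after the job is handed in, while the arm keeps its last pose, push and grip.
It also fails if it takes over 58 s, if anything falls off the work surface, if the arm or the gripper's body presses on something with over 40 N, if the wrist force passes 120 N, or if a joint passes its speed limit or range.

ROBOT

A 6-joint arm with a two-finger parallel gripper is mounted at the origin on a cart in front of the work surface, level with it; the furniture and walls round the work are solid. World frame = base frame: x ahead of the robot, y to its left, z up, the work surface at z = 0. Lengths are in m, angles in rad, forces in N, time in s.
With the tool pointing down it reaches from about 0.225 to 0.875 m from the base axis. Payload 3.4 kg.
Tool frame: the origin (TCP) lies at the very end of the fingers, on their centre line; the grasp point (between the pads) lies behind it (manip.grasp_offset is the z of the grasp point in the tool frame, in m); z points along the fingers, y is the line along which they close (so a half turn about z gives the same grasp; the last joint's range is limited). The gripper opens to 85 mm and grips with 20 to 120 N. Pads are 22 mm wide; open, the fingers measure 114 mm over their backs; the gripper's body (76 mm by 85 mm) begins 54 mm behind the grasp point. The pads swing forward as they close: fully open they stand 13 mm farther back than shut.
Start: joints at [-1.323, 0.276, 1.505, -0, 1.361, -0.121], TCP at [0.207, -0.536, 0.231] pointing down, gripper open.
Joint ranges: [-2.89, 2.89], [-0.75, 2.08], [0.22, 2.7], [-1.18, 4.32], [0.11, 2.71], [-2.7, 2.7]. Speed limits (rad/s): [2.57, 2.57, 3.14, 3.14, 3.14, 3.14].

INTERFACE

Orientations are given as a unit quaternion [w, x, y, z].
In Python, from rig import manip gives the robot as it stands.
- The arm moves only by the shell command python3 -m pendant 'ROWS' [FORCE]. ROWS is JSON, a list of rows, each an object of numbers: "dx", "dy", "dz": the shift along the tool's x, y, z in m; "rx", "ry", "rz": the turn, a rotation vector about the tool's x, y, z in degrees; "hand": the finger opening in m, from 0 to 0.0854. In form: [{"dx": .., "dy": .., "dz": .., "rx": .., "ry": .., "rz": .., "hand": ..}, ...]. A call has 1 to 12 rows; each row shifts and turns the commanded pose from where the row before left it, along the tool's axes as they then stand; what a row does not reach is not made up. A row lasts 1/12 s, in which the tool goes at most 41.7 mm and 7.16 degrees, less where a joint would pass 70% of its speed; a pose out of reach is approached as far as the arm can. A call is refused whole if a number of a shift passes 0.0417 or a number of a turn 7.16, either way. A call with a gripper value outside its range is refused whole. The fingers move at their own pace and stop on an object; FORCE is the grip in N (left out, the last holds). Time passes only in rows, so rows that do not move let the fingers close. It gives the time, the measured TCP pose, the force, the opening and the grip force at its end, in the units of the state.
- manip.get_state(): the state, without advancing time (a new reading comes with each control period).
- manip.get_image(name): name is "scene" or "top" or "wrist"; returns a dict with "frame" (400x640x3 uint8, red, green, blue), "fx", "fy", "cx", "cy" (pixels), "position" and "attitude" of the camera in the world; the wrist camera has in their place "mount" (4x4, takes a point from camera to tool coordinates, whose origin is the TCP and whose axes are the flange's). Camera axes: x right, y up, looking along -z (the intrinsics and any distortion apply to the point x, -y, -z); pixel columns grow to the right and rows downward; lengths in m; the calibration is good to about 2 mm. The wrist camera is an equidistant fisheye: a pixel r from the principal point sees the ray r / f radians off the axis. A picture is of the moment at which its call begins: read the wrist's pose just before it. There is no depth.
- manip.sign_off(): hands the job in; it is judged then, once.
The state is a dict: "clock": time; "qpos": joint angles; "qd": joint speeds; "effort": joint torques, N m; "position": TCP position; "ee_rot": TCP orientation; "contact_force": force on the tool from outside, world axes, zero at the start; "moment": the same for the moment, N m; "width": finger opening in m; "gripper_force": force on a finger pad.
Only numpy, scipy, OpenCV 4.12 (cv2) and the standard library are available. Lean on these libraries where they do the work, as an engineer would, in place of code of your own. Each camera call takes 0.05 s, during which the arm holds its last target. There are 200 camera calls.

## Working session

There is one attempt and no reset: what is moved stays moved. The work goes in short steps, Python scripts to look and compute and a shell command to move; the robot and the scene stay as the last step left them, time stands still between calls to the robot, and variables do not carry over. Pictures are saved under pics/ and viewed, at most 10 in all, crops included, and the job is handed in when it is done.

```bash
ls; mkdir -p pics; python3 - <<'E'
from rig import manip
import cv2
print(manip.get_state(), manip.grasp_offset)
for n in ("scene","top"):
    d=manip.get_image(n); f=d.pop("frame"); print(n,d)
    cv2.imwrite(f"pics/{n}0.png",f[:,:,::-1])
d=manip.get_image("wrist");f=d.pop("frame"); print(d)
cv2.imwrite("pics/wrist0.png",f[:,:,::-1])
E
```

```text
pics
{'clock': 0.0, 'qpos': array([-1.32300664e+00,  2.76604117e-01,  1.50613499e+00,  1.97263560e-05,
        1.36067685e+00, -1.21014819e-01]), 'qd': array([ 0.00142443,  0.00036356,  0.00117556, -0.00069414,  0.00159186,
       -0.00016868]), 'effort': array([ 3.92644142e-04, -4.16775441e+01, -2.45806861e+01, -3.31304191e-04,
        1.08830718e-02, -5.76579467e-06]), 'position': array([ 0.20715309, -0.53583146,  0.23043376]), 'ee_rot': array([-9.10430787e-04,  9.83045999e-01,  1.83356844e-01, -4.81235100e-05]), 'contact_force': array([0.2665349 , 0.38663651, 0.20757139]), 'moment': array([-0.00309137,  0.01133294, -0.00250173]), 'gripper_force': 0.0, 'width': 0.08532863900906285} -0.0187
scene {'fx': 381.35174097317173, 'fy': 381.35174097317173, 'cx': 319.0166971061493, 'cy': 196.9867171594326, 'position': array([-0.17032502,  0.56090219,  0.81374639]), 'attitude': array([-0.38586086, -0.17987114,  0.40724107,  0.80803   ])}
top {'fx': 442.83921910792264, 'fy': 442.83921910792264, 'cx': 320.0448235056695, 'cy': 199.3557845190585, 'position': array([ 0.48519694, -0.10235011,  1.40890696]), 'attitude': array([ 0.71007739,  0.02858992, -0.01141342, -0.70345039])}
{'fx': 309.70691628693146, 'fy': 309.70691628693146, 'cx': 317.9994777447146, 'cy': 200.23222126718235, 'mount': array([[ 4.86584262e-04,  9.55813063e-01,  2.93974746e-01,
         7.46712393e-02],
       [ 9.99999881e-01, -4.69839898e-04, -1.27579299e-04,
        -8.80840615e-04],
       [ 1.61791043e-05,  2.93974773e-01, -9.55813179e-01,
        -1.42753759e-01],
       [ 0.00000000e+00,  0.00000000e+00,  0.00000000e+00,
         1.00000000e+00]])}
```

View pics/top0.png

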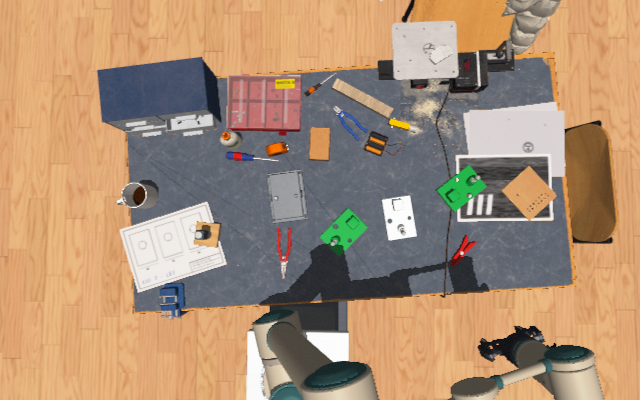

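View pics/scene0.png

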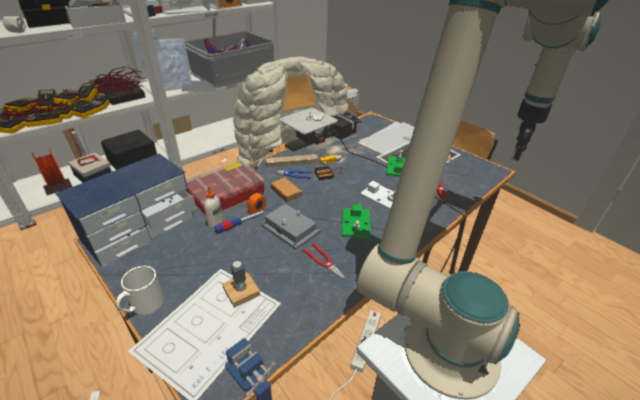

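The top view shows the housing at about (287,196), the silver plate at (399,217), and the coupler with its block at (206,234). The green look-alikes are at (343,231) and (461,188). I'll enlarge crops to pick out corners.

```bash
python3 - <<'E'
import cv2,numpy as np
f=cv2.imread("pics/top0.png")
a=cv2.resize(f[160:250,255:315],None,fx=6,fy=6,interpolation=cv2.INTER_CUBIC)
b=cv2.resize(f[180:250,375:425],None,fx=7,fy=7,interpolation=cv2.INTER_CUBIC)
o=np.zeros((540,720,3),np.uint8);o[:540,:360]=a;o[:490,365:715]=b
cv2.imwrite("pics/crop1.png",o)
E
```

```text
(no output)
```

View pics/crop1.png

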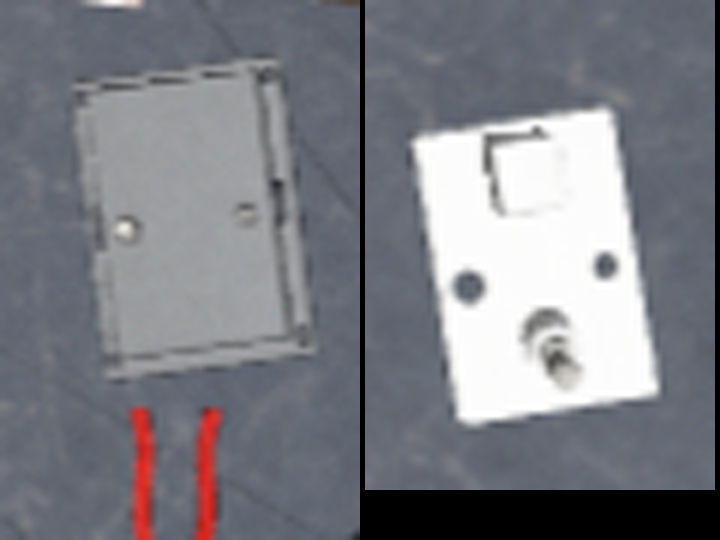

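```bash
cat > h.py <<'E'
import numpy as np, cv2
from scipy.spatial.transform import Rotation as R
from scipy.optimize import least_squares
q2R=lambda q: R.from_quat([q[1],q[2],q[3],q[0]])
C=dict(f=442.83921910792264,cx=320.0448235056695,cy=199.3557845190585,p=np.array([0.48519694,-0.10235011,1.40890696]),R=q2R([0.71007739,0.02858992,-0.01141342,-0.70345039]))
def projtop(P):
    c=C['R'].inv().apply(np.atleast_2d(P)-C['p'])
    return np.c_[C['cx']+C['f']*c[:,0]/-c[:,2], C['cy']-C['f']*c[:,1]/-c[:,2]]
def wristcam(st,d):
    Rt=q2R(st['ee_rot']).as_matrix(); M=d['mount']
    return Rt@M[:3,:3], Rt@M[:3,3]+st['position'], d['fx'],d['cx'],d['cy']
def projw(P,cam):
    Rc,p,f,cx,cy=cam
    c=(np.atleast_2d(P)-p)@Rc; v=c*[1,-1,-1]
    rho=np.hypot(v[:,0],v[:,1]); th=np.arctan2(rho,v[:,2])
    return np.c_[cx+f*th*v[:,0]/rho, cy+f*th*v[:,1]/rho]
def rayw(uv,cam,z):
    Rc,p,f,cx,cy=cam
    a=np.array(uv,float)-[cx,cy]; r=np.hypot(*a); th=r/f
    v=np.array([np.sin(th)*a[0]/r,-np.sin(th)*a[1]/r,-np.cos(th)]); w=Rc@v
    return p+w*(z-p[2])/w[2]
def fit(L,uv,proj,x0):
    L=np.array(L,float);uv=np.array(uv,float)
    def T(x): c,s=np.cos(x[2]),np.sin(x[2]); return np.c_[x[0]+c*L[:,0]-s*L[:,1],x[1]+s*L[:,0]+c*L[:,1],L[:,2]]
    r=least_squares(lambda x:(proj(T(x))-uv).ravel(),x0,loss='soft_l1')
    return r.x,(proj(T(r.x))-uv)
plateL=np.array([(65,44,10),(65,-44,10),(-65,-44,10),(-65,44,10),(-5,31,10),(-5,-31,10)])/1e3
houseL=np.array([(80,56,12),(80,-56,12),(-80,-56,12),(-80,56,12),(-5,31,59),(-5,-31,59)])/1e3
E
python3 - <<'E'
from h import *
np.set_printoptions(precision=4,suppress=True)
pc=np.array([(412,138),(612,108),(660,392),(462,425),(469,287),(605,265)])
puv=np.c_[375+(pc[:,0]-365+.5)/7-.5,180+(pc[:,1]+.5)/7-.5]
hc=np.array([(75,85),(280,60),(314,350),(108,378),(126,228),(246,213)])
huv=np.c_[255+(hc[:,0]+.5)/6-.5,160+(hc[:,1]+.5)/6-.5]
for L,uv in((plateL,puv),(houseL,huv)):
    x,r=fit(L,uv,projtop,[.45,-.2,.1]);print(x,np.degrees(x[2]));print(r)
for uv in ((206,234),(200,233)):
    c=C['R'].apply([(uv[0]-C['cx'])/C['f'],-(uv[1]-C['cy'])/C['f'],-1])
    for z in (.022,.109): print(C['p']+c*(z-C['p'][2])/c[2])
E
```

```text
[ 0.5094 -0.3168  0.1689] 9.679185938212381
[[ 0.417   0.0311]
 [-0.5334 -0.1313]
 [-0.33    0.1563]
 [ 0.1737 -0.123 ]
 [ 0.0696  0.0272]
 [ 0.1622  0.0411]]
[0.5746 0.0371 0.1315] 7.537247357290955
[[-0.5463 -0.7117]
 [ 0.208  -0.895 ]
 [ 0.5603  0.8181]
 [-0.2719  0.463 ]
 [-0.0163  0.0749]
 [ 0.057   0.0945]]
[0.4514 0.2892 0.022 ]
[0.4535 0.2647 0.109 ]
[0.4544 0.3083 0.022 ]
[0.4563 0.2825 0.109 ]
```

```bash
python3 -m pendant '[{"dx":0.04,"dy":-0.0088},{"dx":0.04,"dy":-0.0088},{"dx":0.04,"dy":-0.0088},{"dx":0.04,"dy":-0.0088},{"dx":0.04,"dy":-0.0088},{"dx":0.04,"dy":-0.0088},{"dx":0.04,"dy":-0.0088},{"dx":0.04,"dy":-0.0088},{"dx":0.04,"dy":-0.0088,"dz":0.01},{"dx":0.04,"dy":-0.0088,"dz":0.02},{"rz":5.73,"dz":0.02},{"rz":5.73,"dz":0.02}]'
python3 -m pendant '[{},{}]'
python3 - <<'E'
from h import *; from rig import manip; import pickle
st=manip.get_state(); d=manip.get_image("wrist"); f=d["frame"]
pickle.dump((st,d),open("w1.pkl","wb")); cv2.imwrite("pics/w1.png",f[:,:,::-1])
print(st['position'],st['ee_rot'],st['qpos'])
cam=wristcam(st,d)
x=[.5094,-.3168,.1689];c,s=np.cos(x[2]),np.sin(x[2]);L=plateL
print(projw(np.c_[x[0]+c*L[:,0]-s*L[:,1],x[1]+s*L[:,0]+c*L[:,1],L[:,2]],cam))
E
```

```text
[ 0.20719251 -0.53594971  0.23064831] [-6.97633476e-04  9.83044967e-01  1.83363314e-01 -4.66349171e-05] [-1.32297519e+00  2.76443034e-01  1.50582714e+00 -4.76642171e-06
  1.36072085e+00 -1.20991337e-01]
[[ 227.88696747 -125.7799669 ]
 [ 289.41170199 -124.85892227]
 [ 265.61669145  -54.66954279]
 [ 200.47444831  -56.41235641]
 [ 222.11703311  -91.36998633]
 [ 267.0848737   -90.62023373]]invalid input
invalid input
```

View pics/w1.png

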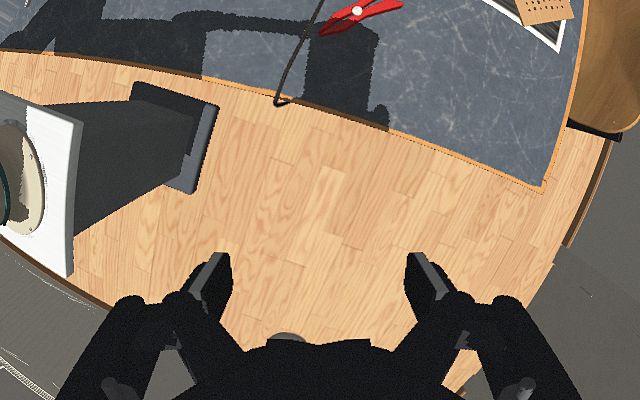

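The calls were refused, so the view is still from the start pose, with the fingertips at (220,260) and (415,260). I'll write every key in each row.

```bash
python3 -m pendant '[{"dx":0.04,"dy":-0.0088,"dz":0,"rx":0,"ry":0,"rz":0,"hand":0.085},{"dx":0.04,"dy":-0.0088,"dz":0,"rx":0,"ry":0,"rz":0,"hand":0.085}]'; echo; python3 -m pendant '[{"dx":0.04,"dy":-0.0088}]'; python3 -m pendant '[{"dx":0.04,"dy":-0.0088,"dz":0,"rx":0,"ry":0,"rz":0}]'; python3 -m pendant '[{"hand":0.085}]' 40
```

```text
clock: 0.37
position: [0.2749, -0.4917, 0.2308]
ee_rot: [-0.0, 0.983, 0.181, -0.0]
contact_force: [1.0, -1.5, -0.6]
width: 0.0852
gripper_force: 0.0
invalid input
invalid input
invalid input
```

```bash
python3 -m pendant '[{"dx":0.04,"dy":-0.0088,"dz":0,"rx":0,"ry":0,"rz":0,"hand":0.085},{"dx":0.04,"dy":-0.0088,"dz":0,"rx":0,"ry":0,"rz":0,"hand":0.085},{"dx":0.04,"dy":-0.0088,"dz":0,"rx":0,"ry":0,"rz":0,"hand":0.085},{"dx":0.04,"dy":-0.0088,"dz":0,"rx":0,"ry":0,"rz":0,"hand":0.085},{"dx":0.04,"dy":-0.0088,"dz":0,"rx":0,"ry":0,"rz":0,"hand":0.085},{"dx":0.04,"dy":-0.0088,"dz":0.01,"rx":0,"ry":0,"rz":0,"hand":0.07},{"dx":0.04,"dy":-0.0088,"dz":0.02,"rx":0,"ry":0,"rz":0,"hand":0.07},{"dx":0.04,"dy":-0.0088,"dz":0.03,"rx":0,"ry":0,"rz":0,"hand":0.07},{"dx":0,"dy":0,"dz":0.03,"rx":0,"ry":0,"rz":5.73,"hand":0.07},{"dx":0,"dy":0,"dz":0.01,"rx":0,"ry":0,"rz":5.73,"hand":0.07},{"dx":0,"dy":0,"dz":0,"rx":0,"ry":0,"rz":0,"hand":0.07},{"dx":0,"dy":0,"dz":0,"rx":0,"ry":0,"rz":0,"hand":0.07}]'
python3 - <<'E'
from h import *; from rig import manip; import pickle
st=manip.get_state(); d=manip.get_image("wrist"); f=d["frame"]
pickle.dump((st,d),open("w1.pkl","wb")); cv2.imwrite("pics/w2.png",f[:,:,::-1])
print(st['position'],st['ee_rot'],st['qpos'])
cam=wristcam(st,d)
x=[.5094,-.3168,.1689];c,s=np.cos(x[2]),np.sin(x[2]);L=np.r_[plateL,[[.056,.015,.039],[.056,-.015,.039],[.024,-.015,.039],[.024,.015,.039]]]
print(projw(np.c_[x[0]+c*L[:,0]-s*L[:,1],x[1]+s*L[:,0]+c*L[:,1],L[:,2]],cam))
E
```

```text
clock: 1.37
position: [0.539, -0.3161, 0.1379]
ee_rot: [-0.0, 0.996, 0.086, -0.001]
contact_force: [0.2, -1.4, 0.6]
width: 0.0702
gripper_force: 0.0
[ 0.53904523 -0.31605458  0.13786262] [-4.88688197e-04  9.96321546e-01  8.56897079e-02 -6.41773762e-04] [-6.41522769e-01  4.12409203e-01  1.53582969e+00 -1.32582760e-04
  1.19496235e+00  7.57732422e-01]
[[264.79136891 152.11855874]
 [364.04232386 152.32298251]
 [357.40605391 280.10290421]
 [271.56129946 279.66597998]
 [281.53891901 225.85629872]
 [347.19415433 226.11517727]
 [295.00026416 168.21759025]
 [332.74367319 168.30720863]
 [332.12213629 206.57800123]
 [295.65181258 206.45080671]]
```

View pics/w2.png

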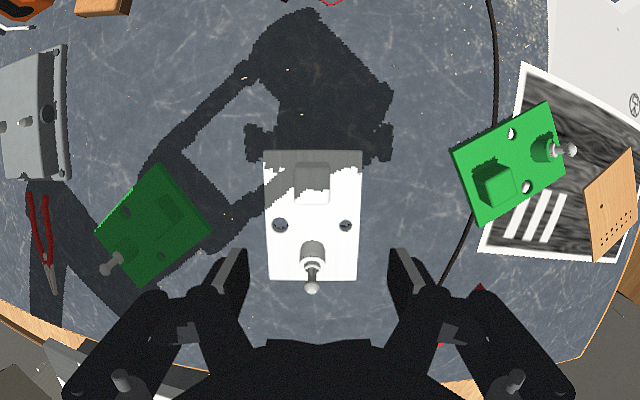

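The plate corners are at (264,151), (362,151), (359,281) and (269,281), with holes at (280,225) and (346,226). That is within about 1–2 px of the prediction, so I'll descend and grip the lug.

```bash
python3 -m pendant '[{"dx":0.0108,"dy":-0.0048,"dz":0.01,"rx":0,"ry":0,"rz":0,"hand":0.07},{"dx":0,"dy":0,"dz":0.03,"rx":0,"ry":0,"rz":0,"hand":0.07},{"dx":0,"dy":0,"dz":0.03,"rx":0,"ry":0,"rz":0,"hand":0.07},{"dx":0,"dy":0,"dz":0.03,"rx":0,"ry":0,"rz":0,"hand":0.07},{"dx":0,"dy":0,"dz":0.015,"rx":0,"ry":0,"rz":0,"hand":0.07},{"dx":0,"dy":0,"dz":0.0076,"rx":0,"ry":0,"rz":0,"hand":0.07},{"dx":0,"dy":0,"dz":0,"rx":0,"ry":0,"rz":0,"hand":0.02},{"dx":0,"dy":0,"dz":0,"rx":0,"ry":0,"rz":0,"hand":0.02},{"dx":0,"dy":0,"dz":0,"rx":0,"ry":0,"rz":0,"hand":0.02},{"dx":0,"dy":0,"dz":0,"rx":0,"ry":0,"rz":0,"hand":0.02},{"dx":0,"dy":0,"dz":0,"rx":0,"ry":0,"rz":0,"hand":0.02},{"dx":0,"dy":0,"dz":0,"rx":0,"ry":0,"rz":0,"hand":0.02}]' 80
```

```text
clock: 2.42
position: [0.5505, -0.3105, 0.0182]
ee_rot: [0.001, 0.996, 0.084, 0.002]
contact_force: [-0.5, 0.4, 7.2]
width: 0.0281
gripper_force: 82.1
```

```bash
python3 -m pendant '[{"dx":0,"dy":0,"dz":-0.01,"rx":0,"ry":0,"rz":0,"hand":0.02},{"dx":0,"dy":0,"dz":-0.025,"rx":0,"ry":0,"rz":0,"hand":0.02},{"dx":0,"dy":0,"dz":-0.03,"rx":0,"ry":0,"rz":0,"hand":0.02},{"dx":0,"dy":0,"dz":-0.03,"rx":0,"ry":0,"rz":0,"hand":0.02},{"dx":0.008,"dy":-0.02,"dz":-0.01,"rx":0,"ry":0,"rz":0,"hand":0.02},{"dx":0.015,"dy":-0.036,"dz":0,"rx":0,"ry":0,"rz":0,"hand":0.02},{"dx":0.015,"dy":-0.036,"dz":0,"rx":0,"ry":0,"rz":0,"hand":0.02},{"dx":0.015,"dy":-0.036,"dz":0,"rx":0,"ry":0,"rz":0,"hand":0.02},{"dx":0.015,"dy":-0.036,"dz":0,"rx":0,"ry":0,"rz":0,"hand":0.02},{"dx":0.012,"dy":-0.03,"dz":0,"rx":0,"ry":0,"rz":1,"hand":0.02},{"dx":0.008,"dy":-0.025,"dz":0,"rx":0,"ry":0,"rz":1,"hand":0.02},{"dx":0,"dy":0,"dz":0,"rx":0,"ry":0,"rz":0,"hand":0.02}]'
python3 -m pendant '[{"dx":0,"dy":0,"dz":0,"rx":0,"ry":0,"rz":0,"hand":0.02},{"dx":0,"dy":0,"dz":0,"rx":0,"ry":0,"rz":0,"hand":0.02}]'
cat > snap.py <<'E'
import sys,pickle,cv2
from rig import manip
n=sys.argv[1]; st=manip.get_state(); d=manip.get_image("wrist")
pickle.dump((st,d),open(n+".pkl","wb")); cv2.imwrite(f"pics/{n}.png",d["frame"][:,:,::-1])
print(st['position'],st['ee_rot'],st['contact_force'],st['qpos'])
E
python3 snap.py w3
```

```text
clock: 3.42
position: [0.5993, -0.0733, 0.1208]
ee_rot: [-0.002, 0.998, 0.069, -0.0]
contact_force: [-1.6, -1.0, -5.0]
width: 0.0287
gripper_force: 80.7
clock: 3.58
position: [0.5991, -0.0796, 0.1208]
ee_rot: [0.001, 0.998, 0.067, -0.0]
contact_force: [-0.4, 0.1, -5.7]
width: 0.0284
gripper_force: 80.7
[ 0.59913213 -0.07955994  0.12083829] [ 5.24492671e-04  9.97725584e-01  6.74039380e-02 -3.03496608e-04] [-0.44860263  0.06697308 -5.6548149 ] [-2.46380206e-01  3.97814390e-01  1.60730250e+00 -1.30627359e-03
  1.13672960e+00  1.19005545e+00]
```

View pics/w3.png

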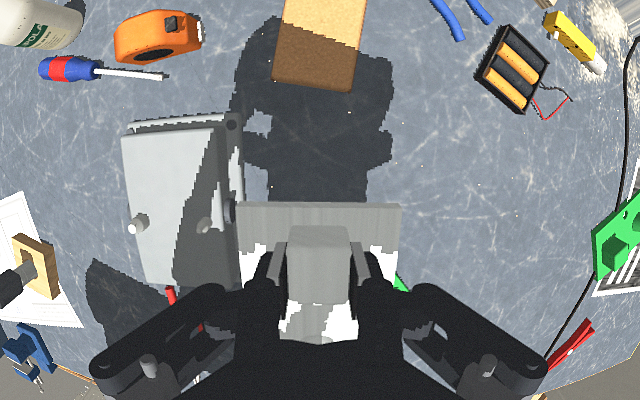

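```bash
python3 - <<'E'
import cv2,numpy as np
f=cv2.imread("pics/w3.png")
a=cv2.resize(f[100:300,110:260],None,fx=3,fy=3,interpolation=cv2.INTER_CUBIC)
b=cv2.resize(f[190:320,230:410],None,fx=4.0*340/720,fy=4.0*340/720,interpolation=cv2.INTER_CUBIC)
p=cv2.resize(f[205:245,120:220],None,fx=3.4,fy=3.4*2,interpolation=cv2.INTER_CUBIC)
o=np.zeros((600,795,3),np.uint8);o[:600,:450]=a;o[:b.shape[0],455:455+b.shape[1]]=b;o[300:300+p.shape[0],455:455+p.shape[1]]=np.clip(p*1.5,0,255)
print(b.shape,p.shape)
cv2.imwrite("pics/crop2.png",o)
E
```

```text
(246, 340, 3) (272, 340, 3)
```

View pics/crop2.png

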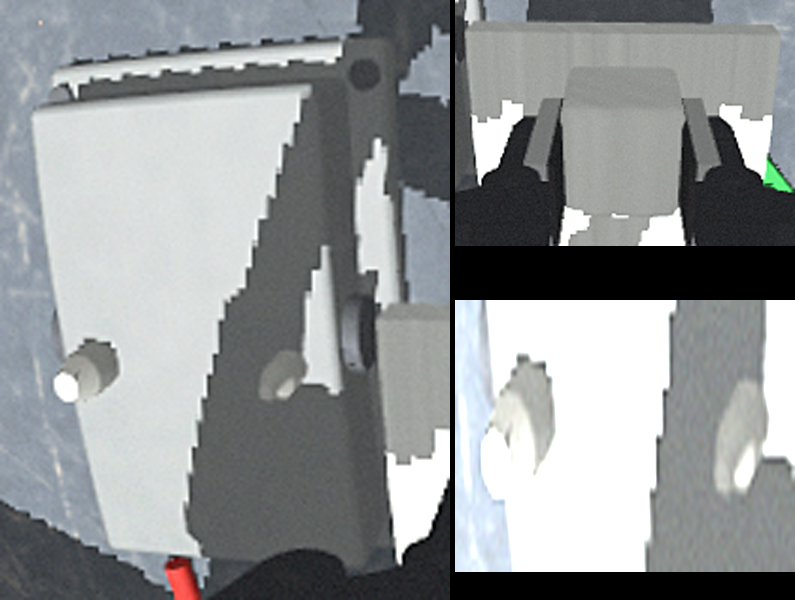

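The housing's big pin tip is at about (132,229) and the small one at (200.5,229.5). Its top-face corners are at (122,137), (213,129), (146,283) and (232,287). The plate hangs level with its front edge along (238,208)–(400,207), and I'll now fit both poses from this view.

```bash
python3 - <<'E'
from h import *; import pickle
np.set_printoptions(precision=4,suppress=True)
st,d=pickle.load(open("w3.pkl","rb")); cam=wristcam(st,d)
HL=np.array([(70,45,40),(70,-45,40),(-70,45,40),(-5,31,59),(-5,-31,59)])/1e3
uv=[(121.7,136.7),(213,129.5),(146,282.7),(132,229),(200.5,229.5)]
pj=lambda P:projw(P,cam)
for sel in ([0,1,2,3,4],[3,4]):
    x,r=fit(HL[sel],np.array(uv)[sel],pj,[.57,.04,.13]); print("housing",x,np.degrees(x[2]));print(r)
x=np.array([.5746,.0371,.1315]);c,s=np.cos(x[2]),np.sin(x[2]);L=HL
print("pred",projw(np.c_[x[0]+c*L[:,0]-s*L[:,1],x[1]+s*L[:,0]+c*L[:,1],L[:,2]],cam)-uv)
# plate in tool frame
PL=np.array([(65,44,10),(65,-44,10),(65,44,0),(65,-44,0),(56,15,39),(56,-15,39),(24,15,39),(24,-15,39)])/1e3
pu=np.array([(237.9,208.5),(400.5,207),(239.5,203.8),(399.9,203.2),(289.8,246.1),(349.1,245.1),(288.2,302.2),(349.6,302.8)])
Rt=q2R(st['ee_rot'])
def W(v): 
    P=R.from_euler('ZYX',v[3:]).apply(PL-[.04,0,.034])  # plate axes relative to tool, z flipped
    T=P*[1,-1,-1]+v[:3]; return Rt.apply(T)+st['position']
for k in ([0,1,2,3,4,5],[0,1,2,3,4,5]):
    def res(v): v=np.r_[v,np.zeros(6-len(v))];return np.r_[(projw(W(v),cam)-pu).ravel(),v[3:]*100]
    r=least_squares(res,np.r_[0,0,-.0187,np.zeros(len(k)-3)],loss='soft_l1')
    print("plate tool xyz, yaw pitch roll",r.x[:3]*1e3,np.degrees(r.x[3:]));print(res(r.x)[:16].reshape(-1,2))
    break
E
```

```text
housing [0.5748 0.0395 0.1421] 8.13919449476873
[[-3.1475 -0.7162]
 [ 2.5754 -2.1275]
 [-0.013   1.1907]
 [ 0.4786  0.2368]
 [-1.2564  1.6058]]
housing [0.5757 0.039  0.1562] 8.951336036534784
[[ 1.0281 -0.1601]
 [-0.6854  0.0909]]
pred [[-0.3567 -0.9358]
 [ 6.5053 -0.9755]
 [ 1.3564  1.4053]
 [ 2.7165  0.5792]
 [ 1.6475  2.7449]]
plate tool xyz, yaw pitch roll [ -2.4967  -0.1889 -10.7396] [ 0.2381  0.4389 -0.0556]
[[ 0.1632 -0.7796]
 [-0.7058  0.1893]
 [ 2.7794 -1.4643]
 [-4.3896 -1.3671]
 [-3.6145  0.0713]
 [ 2.9812  0.8522]
 [ 1.0672  1.1756]
 [-0.3333  0.3749]]
```

```bash
python3 - <<'E'
from h import *; import pickle
np.set_printoptions(precision=4,suppress=True)
st,d=pickle.load(open("w3.pkl","rb")); cam=wristcam(st,d)
HL=np.array([(70,45,40),(-70,45,40),(-5,31,59),(-5,-31,59)])/1e3
uv=np.array([(121.7,136.7),(146,282.7),(132,229),(200.5,229.5)])
pj=lambda P:projw(P,cam)
x,r=fit(HL,uv,pj,[.57,.04,.13]); print("housing wrist",x,np.degrees(x[2]));print(r)
# joint fit with top
hc=np.array([(75,85),(280,60),(314,350),(108,378),(126,228),(246,213)])
huv=np.c_[255+(hc[:,0]+.5)/6-.5,160+(hc[:,1]+.5)/6-.5]
L=np.r_[HL,houseL]
def pr(P): return np.r_[projw(P[:4],cam),2*projtop(P[4:])]
x,r=fit(L,np.r_[uv,2*huv],pr,[.57,.04,.13]); print("joint",x,np.degrees(x[2]));print(r)
PL=np.array([(65,44,10),(65,-44,10),(65,44,0),(65,-44,0),(56,15,39),(56,-15,39),(24,15,39),(24,-15,39)])/1e3
pu=np.array([(237.9,208.5),(400.5,207),(239.5,203.8),(399.9,203.2),(289.8,246.1),(349.1,245.1),(288.2,302.2),(349.6,302.8)])
Rt=q2R(st['ee_rot']); print("tool yaw",np.degrees(Rt.as_matrix()[:,0]))
def W(v):
    P=R.from_euler('Z',v[2]).apply(PL-[.04,0,.034]); T=P*[1,-1,-1]+np.r_[v[:2],-.0158]; return Rt.apply(T)+st['position']
res=lambda v:(projw(W(v),cam)-pu).ravel()
r=least_squares(res,[0,0,0],loss='soft_l1')
print("plate",r.x[:2]*1e3,np.degrees(r.x[2]));print(res(r.x).reshape(-1,2))
X=Rt.as_matrix(); print("tool x angle",np.degrees(np.arctan2(X[1,0],X[0,0])))
E
```

```text
housing wrist [0.5754 0.0386 0.1352] 7.748237599087972
[[-1.9411 -1.7546]
 [ 0.1989  0.57  ]
 [ 1.196  -0.478 ]
 [-0.1996  1.3417]]
joint [0.5751 0.038  0.1297] 7.433225619517909
[[-1.0185 -1.6774]
 [ 0.43    0.721 ]
 [ 1.8115 -0.1985]
 [ 0.6058  2.0524]
 [-1.5657 -1.8307]
 [-0.0452 -2.0711]
 [ 0.473   1.3722]
 [-1.2026  0.534 ]
 [-0.621  -0.2336]
 [-0.468  -0.1217]]
tool yaw [56.7751  7.7063 -0.0388]
plate [-0.3668 -0.1955] 0.054068157766827434
[[-2.5223 -2.0242]
 [ 2.1428 -0.6137]
 [ 0.3492 -2.9504]
 [-1.8346 -2.4284]
 [-4.8097  0.7831]
 [ 4.4874  1.7209]
 [-0.0515  3.5924]
 [ 0.6489  2.9098]]
tool x angle 7.729764942287916
```

```bash
python3 -m pendant '[{"dx":0.0067,"dy":-0.024,"dz":0,"rx":0,"ry":0,"rz":0,"hand":0.02},{"dx":0.0135,"dy":-0.036,"dz":0,"rx":0,"ry":0,"rz":0,"hand":0.02},{"dx":0.0135,"dy":-0.036,"dz":0,"rx":0,"ry":0,"rz":0,"hand":0.02},{"dx":0,"dy":-0.0242,"dz":0.01,"rx":0,"ry":0,"rz":0,"hand":0.02},{"dx":0,"dy":0,"dz":0.011,"rx":0,"ry":0,"rz":0,"hand":0.02},{"dx":0,"dy":0,"dz":0.011,"rx":0,"ry":0,"rz":0,"hand":0.02},{"dx":0,"dy":0,"dz":0,"rx":0,"ry":0,"rz":0,"hand":0.02},{"dx":0,"dy":0,"dz":0,"rx":0,"ry":0,"rz":0,"hand":0.02},{"dx":0,"dy":0,"dz":0,"rx":0,"ry":0,"rz":0,"hand":0.02}]'
python3 - <<'E'
import cv2,numpy as np
from rig import manip
d=manip.get_image("scene");f=d["frame"][:,:,::-1]; t=manip.get_image("top")["frame"][:,:,::-1]
a=cv2.resize(f[180:270,240:350],None,fx=4,fy=4,interpolation=cv2.INTER_CUBIC)
b=cv2.resize(t[150:250,250:330],None,fx=4,fy=4,interpolation=cv2.INTER_CUBIC)
o=np.zeros((400,770,3),np.uint8);o[:360,:440]=a;o[:400,445:765]=b
cv2.imwrite("pics/s3.png",o)
E
```

```text
clock: 4.38
position: [0.6172, 0.0427, 0.089]
ee_rot: [0.0, 0.998, 0.066, 0.0]
contact_force: [-0.0, 0.2, -4.5]
width: 0.0286
gripper_force: 80.8
```

View pics/s3.png

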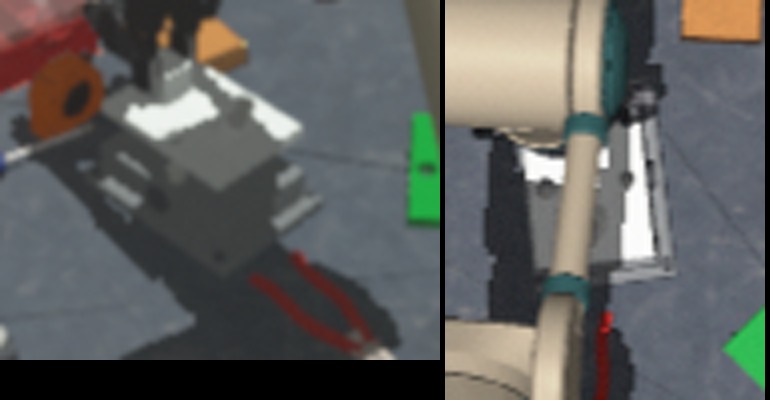

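The plate sits over the housing, with its holes showing in the top view at about (275.4,196.9) and (295.4,194.4). I'll compare that with where the pins should be.

```bash
python3 - <<'E'
from h import *
np.set_printoptions(precision=4,suppress=True)
x=[.5746,.0371,.1315];c,s=np.cos(x[2]),np.sin(x[2])   # top-cam-only housing pose, same camera
P=np.array([[x[0]+c*-.005-s*y,x[1]-s*.005+c*y,.081] for y in(.031,-.031)]);print(projtop(P))
uv=np.array([(275.4,196.9),(295.4,194.4)])
print(fit([(-.005,.031,.081),(-.005,-.031,.081)],uv,projtop,x))
E
```

```text
[[274.6444 197.2041]
 [295.0476 194.6834]]
(array([0.5755, 0.0354, 0.1328]), array([[-0.2004,  0.0231],
       [ 0.2   , -0.0236]]))
```

```bash
python3 -m pendant '[{"dx":-0.0007,"dy":-0.0015,"dz":0.004,"rx":0,"ry":0,"rz":0,"hand":0.02},{"dx":0,"dy":0,"dz":0.005,"rx":0,"ry":0,"rz":0,"hand":0.02},{"dx":0,"dy":0,"dz":0.003,"rx":0,"ry":0,"rz":0,"hand":0.02},{"dx":0,"dy":0,"dz":0.003,"rx":0,"ry":0,"rz":0,"hand":0.02},{"dx":0,"dy":0,"dz":0.003,"rx":0,"ry":0,"rz":0,"hand":0.02},{"dx":0,"dy":0,"dz":0.002,"rx":0,"ry":0,"rz":0,"hand":0.02},{"dx":0,"dy":0,"dz":0,"rx":0,"ry":0,"rz":0,"hand":0.02}]'
```

```text
clock: 5.07
position: [0.6156, 0.0456, 0.0683]
ee_rot: [0.0, 0.998, 0.067, -0.0]
contact_force: [-0.0, 0.3, -4.6]
width: 0.0285
gripper_force: 81.0
```

```bash
python3 -m pendant '[{"dx":0,"dy":0,"dz":0.003,"rx":0,"ry":0,"rz":0,"hand":0.02},{"dx":0,"dy":0,"dz":0.003,"rx":0,"ry":0,"rz":0,"hand":0.02},{"dx":0,"dy":0,"dz":0.002,"rx":0,"ry":0,"rz":0,"hand":0.02},{"dx":0,"dy":0,"dz":0.001,"rx":0,"ry":0,"rz":0,"hand":0.02},{"dx":0,"dy":0,"dz":0,"rx":0,"ry":0,"rz":0,"hand":0.02},{"dx":0,"dy":0,"dz":0,"rx":0,"ry":0,"rz":0,"hand":0.02}]'
```

```text
clock: 5.57
position: [0.6157, 0.0455, 0.0596]
ee_rot: [0.0, 0.998, 0.067, -0.0]
contact_force: [-1.3, -3.5, -6.4]
width: 0.0287
gripper_force: 80.7
```

```bash
python3 -m pendant '[{"dx":0,"dy":0,"dz":0.001,"rx":0,"ry":0,"rz":0,"hand":0.02},{"dx":0,"dy":0,"dz":0.001,"rx":0,"ry":0,"rz":0,"hand":0.02},{"dx":0,"dy":0,"dz":0.0005,"rx":0,"ry":0,"rz":0,"hand":0.02},{"dx":0,"dy":0,"dz":0,"rx":0,"ry":0,"rz":0,"hand":0.02},{"dx":0,"dy":0,"dz":0,"rx":0,"ry":0,"rz":0,"hand":0.02}]'
```

```text
clock: 5.98
position: [0.6157, 0.0455, 0.0582]
ee_rot: [0.0, 0.998, 0.067, -0.0]
contact_force: [-2.4, -4.2, 1.6]
width: 0.0282
gripper_force: 81.8
```

```bash
python3 -m pendant '[{"dx":0,"dy":0,"dz":0,"rx":0,"ry":0,"rz":0,"hand":0.07},{"dx":0,"dy":0,"dz":0,"rx":0,"ry":0,"rz":0,"hand":0.07},{"dx":0,"dy":0,"dz":0,"rx":0,"ry":0,"rz":0,"hand":0.07},{"dx":0,"dy":0,"dz":0,"rx":0,"ry":0,"rz":0,"hand":0.07},{"dx":0,"dy":0,"dz":-0.01,"rx":0,"ry":0,"rz":0,"hand":0.07},{"dx":0,"dy":0,"dz":-0.02,"rx":0,"ry":0,"rz":0,"hand":0.07},{"dx":0,"dy":0,"dz":-0.03,"rx":0,"ry":0,"rz":0,"hand":0.07},{"dx":-0.02,"dy":0,"dz":-0.03,"rx":0,"ry":0,"rz":0,"hand":0.07},{"dx":-0.03,"dy":0,"dz":0,"rx":0,"ry":0,"rz":0,"hand":0.07},{"dx":-0.03,"dy":0,"dz":0,"rx":0,"ry":0,"rz":0,"hand":0.07},{"dx":-0.02,"dy":0,"dz":0,"rx":0,"ry":0,"rz":0,"hand":0.07},{"dx":0,"dy":0,"dz":0,"rx":0,"ry":0,"rz":0,"hand":0.07}]'
python3 -m pendant '[{"dx":0,"dy":0,"dz":0,"rx":0,"ry":0,"rz":0,"hand":0.07}]'
python3 snap.py w4
python3 - <<'E'
import cv2
f=cv2.imread("pics/w4.png"); cv2.imwrite("pics/w4c.png",cv2.resize(f[80:330,180:500],None,fx=2.4,fy=2.4,interpolation=cv2.INTER_CUBIC))
E
```

```text
clock: 6.98
position: [0.5121, 0.0326, 0.1483]
ee_rot: [-0.0, 0.998, 0.067, -0.002]
contact_force: [-1.0, -1.0, -0.8]
width: 0.0697
gripper_force: 0.0
clock: 7.07
position: [0.5166, 0.0326, 0.1486]
ee_rot: [0.0, 0.998, 0.067, 0.001]
contact_force: [0.2, 0.4, -0.0]
width: 0.07
gripper_force: 0.0
[0.5166018  0.03259049 0.14860796] [1.10517631e-05 9.97772097e-01 6.67053300e-02 1.11381006e-03] [ 0.2030609   0.37445368 -0.02285003] [-7.16779458e-02  2.51339154e-01  1.75832550e+00  3.15716172e-04
  1.12971865e+00  1.36547403e+00]
```

View pics/w4c.png

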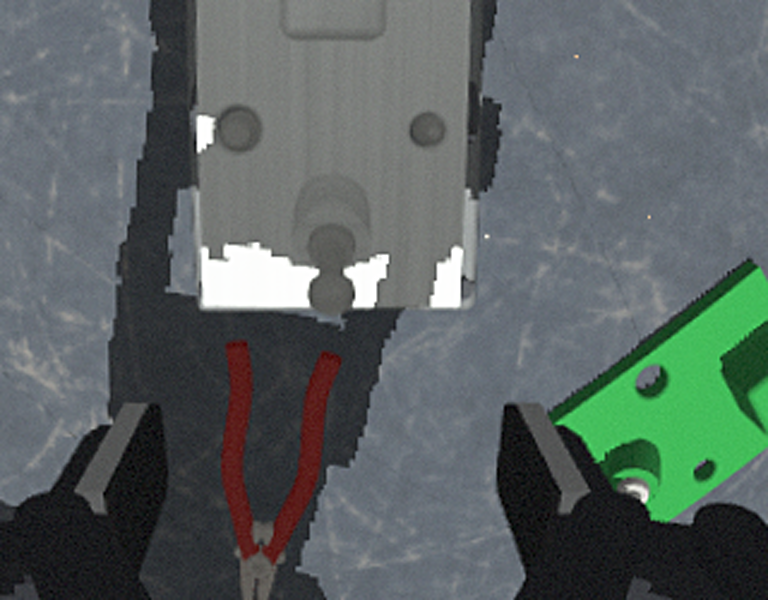

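The plate is seated, with pins showing in both holes at full-frame pixels (279.6,133.3) and (357.9,133.8). The nipple head is at (318,202), and the near plate edge runs from (263,208) to (372.5,207). Next I'll fit the plate pose and find the nipple tip.

```bash
python3 - <<'E'
from h import *; import pickle
np.set_printoptions(precision=4,suppress=True)
st,d=pickle.load(open("w4.pkl","rb")); cam=wristcam(st,d)
L=np.array([(-65,44,50),(-65,-44,50),(-5,31,55),(-5,-31,55),(-48.9,0,87)])/1e3
c=np.array([(200,308),(463,306),(239,128),(427.5,129),(331,292)]); uv=np.c_[180+(c[:,0]+.5)/2.4-.5,80+(c[:,1]+.5)/2.4-.5]
for k in (5,4):
    x,r=fit(L[:k],uv[:k],lambda P:projw(P,cam),[.575,.038,.13]); print(x,np.degrees(x[2]));print(r)
    cc,s=np.cos(x[2]),np.sin(x[2]);print("tip",x[0]-.051*cc,x[1]-.051*s,.0915)
# wood block segmentation in w1/top
t=cv2.imread("pics/top0.png"); hsv=cv2.cvtColor(t,cv2.COLOR_BGR2HSV)
sub=hsv[215:255,185:230]; m=((sub[...,0]>8)&(sub[...,0]<28)&(sub[...,1]>80)).astype(np.uint8)
print("\n".join("".join(".#"[v] for v in r) for r in m))
cs,_=cv2.findContours(m,0,2);k=max(cs,key=cv2.contourArea);rc=cv2.minAreaRect(k);print(rc)
for p in cv2.boxPoints(rc)+[185,215]:
    v=C['R'].apply([(p[0]-C['cx'])/C['f'],-(p[1]-C['cy'])/C['f'],-1]);print(p,C['p']+v*(.022-C['p'][2])/v[2])
E
```

```text
[0.5759 0.0413 0.1317] 7.543649087546467
[[ 1.714  -1.5302]
 [-1.6952 -0.4722]
 [-1.8129  0.8853]
 [ 0.7247  0.6543]
 [ 0.2679 -0.1355]]
tip 0.5253321297517025 0.0345986456913803 0.0915
[0.576  0.0411 0.1332] 7.63425615330791
[[ 2.1275 -1.4962]
 [-1.2766 -0.5997]
 [-1.4854  0.8897]
 [ 1.0544  0.5442]]
tip 0.5254160965966036 0.03428113898383261 0.0915
.............................................
.............................................
.............................................
.............................................
.............................................
.............................................
............#................................
............#########........................
............######################...........
............########################.........
............########################.........
...........#########################.........
...........########################..........
...........########################..........
...........########################..........
........................###########..........
...........
[... 665 characters left out ...]
#............
........................#########............
.............................................
.............................................
.............................................
.............................................
.............................................
.............................................
.............................................
.............................................
((21.907691955566406, 18.738460540771484), (24.06273651123047, 24.0627384185791), 7.125016689300537)
[193.4769 244.1846] [0.4191 0.328  0.022 ]
[196.4615 220.3077] [0.4941 0.3205 0.022 ]
[220.3385 223.2923] [0.4855 0.2447 0.022 ]
[217.3538 247.1692] [0.4106 0.2524 0.022 ]
```

```bash
python3 -m pendant '[{"dx":-0.0092,"dy":-0.01,"dz":-0.02,"rx":0,"ry":0,"rz":0,"hand":0.07},{"dx":-0.0092,"dy":-0.0294,"dz":-0.02,"rx":0,"ry":0,"rz":0,"hand":0.07},{"dx":-0.0092,"dy":-0.0294,"dz":-0.01,"rx":0,"ry":0,"rz":0,"hand":0.07},{"dx":-0.0092,"dy":-0.0294,"dz":0,"rx":0,"ry":0,"rz":0,"hand":0.07},{"dx":-0.0092,"dy":-0.0294,"dz":0,"rx":0,"ry":0,"rz":0,"hand":0.07},{"dx":-0.0092,"dy":-0.0294,"dz":0,"rx":0,"ry":0,"rz":0,"hand":0.07},{"dx":-0.0092,"dy":-0.0294,"dz":0,"rx":0,"ry":0,"rz":0,"hand":0.07},{"dx":-0.0092,"dy":-0.0294,"dz":0,"rx":0,"ry":0,"rz":0,"hand":0.07},{"dx":-0.0092,"dy":-0.0294,"dz":0,"rx":0,"ry":0,"rz":0,"hand":0.07},{"dx":0,"dy":-0.019,"dz":0,"rx":0,"ry":0,"rz":0,"hand":0.07},{"dx":0,"dy":0,"dz":0,"rx":0,"ry":0,"rz":0,"hand":0.07},{"dx":0,"dy":0,"dz":0,"rx":0,"ry":0,"rz":0,"hand":0.07}]'
python3 snap.py w5
python3 - <<'E'
from h import *; import pickle
st,d=pickle.load(open("w5.pkl","rb")); cam=wristcam(st,d)
P=projw(np.array([[.4523,.2864,.109],[.4523,.2864,.022]]),cam);print(P)
f=cv2.imread("pics/w5.png");u,v=P[0].astype(int);x0=max(u-95,0);y0=max(v-85,0)
print(x0,y0); cv2.imwrite("pics/w5c.png",cv2.resize(f[y0:y0+145,x0:x0+190],None,fx=4,fy=4,interpolation=cv2.INTER_CUBIC))
E
```

```text
clock: 8.12
position: [0.4005, 0.2846, 0.1975]
ee_rot: [0.0, 0.998, 0.068, 0.001]
contact_force: [-0.1, 0.2, -0.3]
width: 0.0702
gripper_force: 0.0
[0.40045163 0.28459697 0.19748649] [2.33051830e-05 9.97674425e-01 6.81574858e-02 5.46723873e-04] [-0.12460203  0.20278084 -0.2825836 ] [ 4.76484418e-01  1.72405939e-01  1.73257344e+00 -5.05007398e-04
  1.23562825e+00  1.91102587e+00]
[[326.08800735 138.4826958 ]
 [323.87646104 130.22787461]]
231 53
```

View pics/w5c.png

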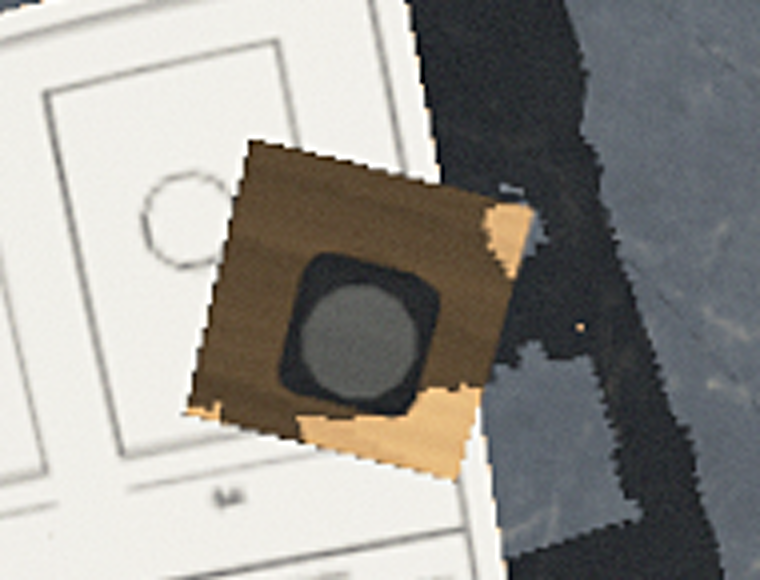

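The block centre is at full-frame pixel (320.5,130), the knob at (320.6,138) and the square grip at (320.3,136.8). The square is turned about 14° clockwise in the image, so I need about +14° of rz.

```bash
python3 - <<'E'
from h import *; import pickle
np.set_printoptions(precision=4,suppress=True)
st,d=pickle.load(open("w5.pkl","rb")); cam=wristcam(st,d)
g=lambda c:(231+(c[0]+.5)/4-.5,53+(c[1]+.5)/4-.5)
print("knob",rayw(g((360,341)),cam,.109),"sq",rayw(g((358,336)),cam,.101))
q=[rayw(g(c),cam,.022) for c in((250,141),(536,207),(457,480),(188,412))];q=np.array(q);print(q.mean(0))
e=[q[0]-q[3],q[1]-q[2]];print([np.degrees(np.arctan2(v[1],v[0])) for v in e],[np.degrees(np.arctan2(v[0],-v[1])) for v in (q[1]-q[0],q[2]-q[3])])
# square orientation by dark mask
f=cv2.imread("pics/w5.png").astype(int)[110:165,295:350]; gr=f.max(2); sat=f.max(2)-f.min(2)
m=((sat<18)&(gr<110)).astype(np.uint8);cs,_=cv2.findContours(m,0,2);k=max(cs,key=cv2.contourArea);rc=cv2.minAreaRect(k);print(rc[0][0]+295,rc[0][1]+110,rc[1:],cv2.contourArea(k))
b=np.array([rayw(p+[295,110],cam,.101) for p in cv2.boxPoints(rc)]);print(b.mean(0),[np.degrees(np.arctan2(*(b[i]-b[i-1])[1::-1])) for i in range(4)])
E
```

```text
knob [0.4522 0.2905 0.109 ] sq [0.4523 0.2908 0.101 ]
[0.4519 0.2902 0.022 ]
[np.float64(-5.770353717946623), np.float64(-7.162431259915196)] [np.float64(-4.952017191680962), np.float64(-6.70608913297711)]
320.37137031555176 136.23236465454102 ((35.4930305480957, 36.45926284790039), 14.931418418884277) 1181.0
[0.4527 0.2907 0.101 ] [np.float64(82.654650553146), np.float64(-7.3570501229042256), np.float64(-97.03220214206502), np.float64(173.64030058225788)]
```

```bash
python3 -m pendant '[{"dx":0,"dy":0,"dz":0,"rx":0,"ry":0,"rz":7.15,"hand":0.07},{"dx":0,"dy":0,"dz":0,"rx":0,"ry":0,"rz":7.15,"hand":0.07},{"dx":0.03,"dy":-0.007,"dz":0,"rx":0,"ry":0,"rz":0,"hand":0.07},{"dx":0.0208,"dy":-0.0047,"dz":0.01,"rx":0,"ry":0,"rz":0,"hand":0.07},{"dx":0,"dy":0,"dz":0.03,"rx":0,"ry":0,"rz":0,"hand":0.07},{"dx":0,"dy":0,"dz":0.03,"rx":0,"ry":0,"rz":0,"hand":0.07},{"dx":0,"dy":0,"dz":0.02,"rx":0,"ry":0,"rz":0,"hand":0.07},{"dx":0,"dy":0,"dz":0,"rx":0,"ry":0,"rz":0,"hand":0.07},{"dx":0,"dy":0,"dz":0,"rx":0,"ry":0,"rz":0,"hand":0.07}]'
```

```text
clock: 8.92
position: [0.4516, 0.2877, 0.1067]
ee_rot: [0.001, 0.998, -0.059, -0.001]
contact_force: [0.4, -0.1, 0.1]
width: 0.0697
gripper_force: 0.0
```

```bash
python3 -m pendant '[{"dx":0,"dy":-0.0025,"dz":0.02,"rx":0,"ry":0,"rz":0,"hand":0.07},{"dx":0,"dy":0,"dz":0.02,"rx":0,"ry":0,"rz":0,"hand":0.07},{"dx":0,"dy":0,"dz":0.0067,"rx":0,"ry":0,"rz":0,"hand":0.07},{"dx":0,"dy":0,"dz":0,"rx":0,"ry":0,"rz":0,"hand":0.02},{"dx":0,"dy":0,"dz":0,"rx":0,"ry":0,"rz":0,"hand":0.02},{"dx":0,"dy":0,"dz":0,"rx":0,"ry":0,"rz":0,"hand":0.02},{"dx":0,"dy":0,"dz":0,"rx":0,"ry":0,"rz":0,"hand":0.02},{"dx":0,"dy":0,"dz":0,"rx":0,"ry":0,"rz":0,"hand":0.02},{"dx":0,"dy":0,"dz":0,"rx":0,"ry":0,"rz":0,"hand":0.02},{"dx":0,"dy":0,"dz":0,"rx":0,"ry":0,"rz":0,"hand":0.02}]' 110
```

```text
clock: 9.75
position: [0.4528, 0.2918, 0.0624]
ee_rot: [-0.001, 0.998, -0.058, 0.002]
contact_force: [-0.6, -0.9, 7.3]
width: 0.0268
gripper_force: 107.6
```

```bash
python3 -m pendant '[{"dx":0,"dy":0,"dz":-0.01,"rx":0,"ry":0,"rz":0,"hand":0.02},{"dx":0,"dy":0,"dz":-0.02,"rx":0,"ry":0,"rz":0,"hand":0.02},{"dx":0,"dy":0,"dz":-0.03,"rx":0,"ry":0,"rz":0,"hand":0.02},{"dx":0,"dy":0,"dz":-0.03,"rx":0,"ry":0,"rz":0,"hand":0.02},{"dx":0,"dy":0,"dz":-0.03,"rx":0,"ry":0,"rz":0,"hand":0.02},{"dx":0,"dy":0,"dz":0,"rx":0,"ry":0,"rz":-7.15,"hand":0.02},{"dx":0,"dy":0,"dz":0,"rx":0,"ry":0,"rz":-7.15,"hand":0.02},{"dx":0,"dy":0.02,"dz":0,"rx":0,"ry":0,"rz":0,"hand":0.02},{"dx":0,"dy":0.03,"dz":0,"rx":0,"ry":0,"rz":0,"hand":0.02},{"dx":0,"dy":0.03,"dz":0,"rx":0,"ry":0,"rz":0,"hand":0.02},{"dx":0,"dy":0.03,"dz":0,"rx":0,"ry":0,"rz":0,"hand":0.02},{"dx":0,"dy":0.03,"dz":0,"rx":0,"ry":0,"rz":0,"hand":0.02}]'
python3 -m pendant '[{"dx":0,"dy":0.03,"dz":0,"rx":0,"ry":0,"rz":0,"hand":0.02},{"dx":0,"dy":0.03,"dz":0,"rx":0,"ry":0,"rz":0,"hand":0.02},{"dx":0,"dy":0.02,"dz":0,"rx":0,"ry":0,"rz":0,"hand":0.02},{"dx":0,"dy":0,"dz":0,"rx":0,"ry":6.25,"rz":0,"hand":0.02},{"dx":0,"dy":0,"dz":0,"rx":0,"ry":6.25,"rz":0,"hand":0.02},{"dx":0,"dy":0,"dz":0,"rx":0,"ry":6.25,"rz":0,"hand":0.02},{"dx":0,"dy":0,"dz":0,"rx":0,"ry":6.25,"rz":0,"hand":0.02},{"dx":0,"dy":0,"dz":0,"rx":0,"ry":0,"rz":0,"hand":0.02},{"dx":0,"dy":0,"dz":0,"rx":0,"ry":0,"rz":0,"hand":0.02}]'
cat > nip.py <<'E'
import sys; from h import *; from rig import manip
np.set_printoptions(precision=4,suppress=True)
s=manip.get_state(); Rt=q2R(s['ee_rot']); p=s['position']
T=np.array([.525,.0335,.0915]); y=np.radians(7.6); a=np.array([-np.sin(np.radians(25))*np.cos(y),-np.sin(np.radians(25))*np.sin(y),np.cos(np.radians(25))])
out=float(sys.argv[1]); tgt=T+(out+.0554)*a
ya=np.array([-np.sin(y),np.cos(y),0]); xa=np.cross(ya,a)  # nipple frame
Rg=R.from_matrix(np.c_[xa,-ya,-a])
print("shift tool mm",Rt.inv().apply(tgt-p)*1e3,"rotvec deg",np.degrees((Rt.inv()*Rg).as_rotvec()))
m=p+Rt.as_matrix()[:,2]*.0554
print("mouth in nipple frame mm",np.c_[xa,ya,a].T@(m-T)*1e3,"F nipple",np.c_[xa,ya,a].T@s['contact_force'],"F",s['contact_force'],"Mtool",Rt.inv().apply(s['moment']),"width",s['width'],s['clock'],s['qpos'])
E
python3 nip.py .03
```

```text
clock: 10.75
position: [0.4693, 0.1516, 0.1806]
ee_rot: [0.0, 0.998, 0.067, -0.001]
contact_force: [0.6, -0.2, -4.7]
width: 0.0273
gripper_force: 109.1
clock: 11.5
position: [0.4771, 0.0736, 0.179]
ee_rot: [-0.015, 0.975, 0.065, 0.212]
contact_force: [1.5, -1.4, -4.6]
width: 0.0267
gripper_force: 110.0
shift tool mm [ 1.3173 46.0898 11.6278] rotvec deg [-0.0909  0.4152  0.0176]
mouth in nipple frame mm [-1.6483 46.1587 41.7118] F nipple [-0.8083 -1.5448 -4.7202] F [ 1.4555 -1.3642 -4.6195] Mtool [ 0.0034 -0.5343  0.0453] width 0.026701201474700533 11.5 [-0.0505 -0.0256  2.0992  0.1282  0.6495  1.3012]
```

```bash
python3 -m pendant '[{"dx":0,"dy":0.02,"dz":0,"rx":0,"ry":0.4,"rz":0,"hand":0.02},{"dx":0.0013,"dy":0.02,"dz":0,"rx":0,"ry":0,"rz":0,"hand":0.02},{"dx":0,"dy":0.006,"dz":0,"rx":0,"ry":0,"rz":0,"hand":0.02},{"dx":0,"dy":0,"dz":0.01,"rx":0,"ry":0,"rz":0,"hand":0.02},{"dx":0,"dy":0,"dz":0,"rx":0,"ry":0,"rz":0,"hand":0.02},{"dx":0,"dy":0,"dz":0,"rx":0,"ry":0,"rz":0,"hand":0.02}]' >/dev/null; python3 nip.py .005
python3 - <<'E'
import cv2,numpy as np
from h import *; from rig import manip
d=manip.get_image("scene"); f=d["frame"][:,:,::-1]; cv2.imwrite("pics/s6.png",f)
Rs=q2R(d['attitude']);p=d['position']
def ps(P):
    c=Rs.inv().apply(np.atleast_2d(P)-p);return np.c_[d['cx']+d['fx']*c[:,0]/-c[:,2],d['cy']-d['fy']*c[:,1]/-c[:,2]]
T=np.array([.525,.0335,.0915]);y=np.radians(7.6);a=np.array([-.4226*np.cos(y),-.4226*np.sin(y),.9063])
for t in(-.024,-.012,-.005,0,.03,.05,.07): print(t,ps(T+a*t))
u,v=ps(T)[0].astype(int); g=cv2.cvtColor(f,cv2.COLOR_BGR2GRAY)
print(u-14,v-26)
for r in range(v-26,v+16): print(r,"".join("%4d"%k for k in g[r,u-14:u+14]))
E
```

```text
shift tool mm [-5.4068 -0.5292 26.1949] rotvec deg [-0.0784 -0.2922  0.0639]
mouth in nipple frame mm [ 5.5563 -0.4832 31.2221] F nipple [-2.0276 -0.3594 -3.99  ] F [-0.1025 -0.3762 -4.4731] Mtool [ 0.0366 -0.5995 -0.0165] width 0.026686217907427274 12.0 [-0.1834 -0.0014  2.1013  0.2289  0.6325  1.0964]
-0.024 [[298.39347105 217.39186402]]
-0.012 [[299.55687421 215.37683565]]
-0.005 [[300.24429513 214.18621426]]
0 [[300.73933085 213.3288064 ]]
0.03 [[303.78196733 208.05892312]]
0.05 [[305.8820453  204.42156261]]
0.07 [[308.0423217  200.67993769]]
286 187
187  160 161 161 160 161 162 164 163 163 160 152 131 114 105  84  52  51  62  74  78  76  73  69  68  70  59  45  42
188  160 162 163 163 163 163 163 164 163 164 161 151 134 116  88  56  49  54  58  57  59  65  63  64  71  67  54  44
189  160 160 163 163 163 163 163 164 164 164 163 161 153 136 104  63  46  48  48  47  50  53  51  51  51  59  55  44
190  161 161 162 163 163 163 163 162 164 164 163 162 158 147 125  88  50  43  44  43  44  45  45  45  44  49  48  43
191  161 160 162 163 162 161 161 162 162 162 159 152 143 130 117  95  6
[... 3674 characters left out ...]
23  230 240 241 241 241 242 241 231 188 132 125 118 109 107 107 107 108 107 107 107 107 107 106 106 105 102  96  86
224  240 241 241 241 241 241 241 240 228 209 202 167 115 107 106 107 107 108 106 107 107 107 106 105 100  90  80  73
225  241 241 241 241 240 241 241 241 240 240 237 202 123 107 108 107 108 107 106 106 107 105 101  96  85  75  69  68
226  240 241 241 241 241 240 240 240 240 241 239 205 123 108 108 107 107 107 107 106 104 100  90  79  72  68  67  67
227  229 239 240 241 240 241 240 240 239 240 237 200 122 108 108 108 107 107 105 102  95  86  75  69  68  67  66  66
228  186 221 234 239 240 241 240 240 240 238 224 167 115 107 109 107 107 105 100  90  80  72  69  67  66  66  67  66
```

```bash
python3 -m pendant '[{"dx":-0.004,"dy":0,"dz":0,"rx":0,"ry":0,"rz":0,"hand":0.02},{"dx":0,"dy":0,"dz":0,"rx":0,"ry":0,"rz":0,"hand":0.02},{"dx":0,"dy":0,"dz":0,"rx":0,"ry":0,"rz":0,"hand":0.02}]' >/dev/null; python3 nip.py .005
python3 - <<'E'
# check nipple tip from several cameras relative to plate in saved w4: triangulate tip from w4 and w3-independent estimate
from h import *; import pickle
st,d=pickle.load(open("w4.pkl","rb")); cam=wristcam(st,d)
for z in (.087,.0915): print(rayw((317.6,201.5),cam,z))
E
```

```text
shift tool mm [-0.1637 -0.0922 26.7758] rotvec deg [-0.0518 -0.3725  0.0952]
mouth in nipple frame mm [ 0.3499 -0.0659 31.7774] F nipple [-1.0667  0.6475 -4.1479] F [ 0.6937  0.7458 -4.2101] Mtool [ 0.0241 -0.5896 -0.0287] width 0.026789467718133213 12.3 [-0.1869 -0.0079  2.1136  0.2333  0.626   1.0884]
[0.5272001  0.03504988 0.087     ]
[0.52858137 0.03523157 0.0915    ]
```

```bash
python3 -m pendant '[{"dx":0,"dy":-0.0005,"dz":0.01,"rx":0,"ry":-0.37,"rz":0,"hand":0.02},{"dx":0,"dy":0,"dz":0.01,"rx":0,"ry":0,"rz":0,"hand":0.02},{"dx":0,"dy":0,"dz":0.007,"rx":0,"ry":0,"rz":0,"hand":0.02},{"dx":0,"dy":0,"dz":0.003,"rx":0,"ry":0,"rz":0,"hand":0.02},{"dx":0,"dy":0,"dz":0.003,"rx":0,"ry":0,"rz":0,"hand":0.02},{"dx":0,"dy":0,"dz":0,"rx":0,"ry":0,"rz":0,"hand":0.02},{"dx":0,"dy":0,"dz":0,"rx":0,"ry":0,"rz":0,"hand":0.02}]' >/dev/null; python3 nip.py -.01
```

```text
shift tool mm [-0.4857 -0.0479  8.5042] rotvec deg [-0.0291 -0.0211  0.0661]
mouth in nipple frame mm [ 0.503  -0.0236 -1.4956] F nipple [-2.0188 -0.5044 -3.4941] F [-0.2831 -0.5466 -4.0199] Mtool [-0.0069 -0.6026 -0.0436] width 0.026811985667180484 12.8833 [-0.1712  0.0578  2.1355  0.2483  0.5431  1.0791]
```

```bash
python3 -m pendant '[{"dx":0,"dy":0,"dz":0.003,"rx":0,"ry":0,"rz":0,"hand":0.02},{"dx":0,"dy":0,"dz":0.003,"rx":0,"ry":0,"rz":0,"hand":0.02},{"dx":0,"dy":0,"dz":0,"rx":0,"ry":0,"rz":0,"hand":0.02},{"dx":0,"dy":0,"dz":0,"rx":0,"ry":0,"rz":0,"hand":0.02}]' >/dev/null; python3 nip.py -.01;python3 -m pendant '[{"dx":0,"dy":0,"dz":0.003,"rx":0,"ry":0,"rz":0,"hand":0.02},{"dx":0,"dy":0,"dz":0.002,"rx":0,"ry":0,"rz":0,"hand":0.02},{"dx":0,"dy":0,"dz":0,"rx":0,"ry":0,"rz":0,"hand":0.02},{"dx":0,"dy":0,"dz":0,"rx":0,"ry":0,"rz":0,"hand":0.02}]' >/dev/null; python3 nip.py -.018
```

```text
shift tool mm [-0.3541  0.2755  2.6348] rotvec deg [-0.0579 -0.0229  0.0508]
mouth in nipple frame mm [ 0.3749  0.3291 -7.3647] F nipple [-2.0801  2.5024 -2.5456] F [-1.1332  2.3734 -3.1862] Mtool [ 0.4547 -0.6037  0.0215] width 0.026400434725249666 13.2167 [-0.1687  0.0692  2.1402  0.2542  0.5272  1.0744]
shift tool mm [-0.8273 -0.318   5.4364] rotvec deg [ 0.0014 -0.0695  0.0593]
mouth in nipple frame mm [  0.8882  -0.3183 -12.5626] F nipple [-0.4836  0.7663 -4.5034] F [ 1.3507  0.9534 -4.2858] Mtool [ 0.118  -0.4032 -0.029 ] width 0.026718610999015343 13.55 [-0.1673  0.0797  2.1436  0.2582  0.5123  1.0704]
```

```bash
python3 -m pendant '[{"dx":0,"dy":0,"dz":0.002,"rx":0,"ry":0,"rz":0,"hand":0.02},{"dx":0,"dy":0,"dz":0.001,"rx":0,"ry":0,"rz":0,"hand":0.02},{"dx":0,"dy":0,"dz":0,"rx":0,"ry":0,"rz":0,"hand":0.02}]' >/dev/null; python3 nip.py -.018;python3 -m pendant '[{"dx":0,"dy":0,"dz":0.002,"rx":0,"ry":0,"rz":0,"hand":0.02},{"dx":0,"dy":0,"dz":0.001,"rx":0,"ry":0,"rz":0,"hand":0.02},{"dx":0,"dy":0,"dz":0,"rx":0,"ry":0,"rz":0,"hand":0.02}]' >/dev/null; python3 nip.py -.018
```

```text
shift tool mm [-0.3451 -0.2802  2.1832] rotvec deg [-0.0088 -0.0105  0.0658]
mouth in nipple frame mm [  0.3552  -0.2716 -15.8168] F nipple [-1.4623 -0.6971 -5.6243] F [ 1.1346 -0.5519 -5.7153] Mtool [-0.1455 -0.4842  0.0264] width 0.027190461362032455 13.8 [-0.1663  0.0861  2.1461  0.2609  0.5044  1.0677]
shift tool mm [-0.3885  0.0352 -0.6632] rotvec deg [-0.0392 -0.0168  0.0475]
mouth in nipple frame mm [  0.4049   0.0739 -18.6631] F nipple [-1.5273  0.608  -4.7139] F [ 0.5222  0.683  -4.9178] Mtool [ 0.1597 -0.3611 -0.01  ] width 0.026752951099932042 14.05 [-0.1649  0.0918  2.1481  0.2646  0.4969  1.0651]
```

```bash
python3 -m pendant '[{"dx":0,"dy":0,"dz":0.002,"rx":0,"ry":0,"rz":0,"hand":0.02},{"dx":0,"dy":0,"dz":0.001,"rx":0,"ry":0,"rz":0,"hand":0.02},{"dx":0,"dy":0,"dz":0,"rx":0,"ry":0,"rz":0,"hand":0.02}]' >/dev/null; python3 nip.py -.027;python3 -m pendant '[{"dx":0,"dy":0,"dz":0.002,"rx":0,"ry":0,"rz":0,"hand":0.02},{"dx":0,"dy":0,"dz":0.001,"rx":0,"ry":0,"rz":0,"hand":0.02},{"dx":0,"dy":0,"dz":0,"rx":0,"ry":0,"rz":0,"hand":0.02}]' >/dev/null; python3 nip.py -.027
```

```text
shift tool mm [-0.4912  0.0276  5.7785] rotvec deg [-0.0302 -0.0392  0.0723]
mouth in nipple frame mm [  0.5251   0.0544 -21.2211] F nipple [-2.3838  1.0971  2.0172] F [-3.1316  0.689   0.8208] Mtool [ 0.1889 -0.6583  0.0251] width 0.026738127825010963 14.3 [-0.164   0.0969  2.15    0.2673  0.4896  1.0622]
shift tool mm [-0.4883  0.0382  2.7767] rotvec deg [-0.0307 -0.0422  0.0706]
mouth in nipple frame mm [  0.527    0.067  -24.2229] F nipple [-1.2247  0.4484  6.064 ] F [-3.6997 -0.0413  4.9783] Mtool [ 0.2927 -0.733   0.018 ] width 0.026631704508372045 14.55 [-0.1629  0.103   2.152   0.2706  0.4815  1.0593]
```

```bash
python3 -m pendant '[{"dx":0,"dy":0,"dz":0.002,"rx":0,"ry":0,"rz":0,"hand":0.02},{"dx":0,"dy":0,"dz":0.0015,"rx":0,"ry":0,"rz":0,"hand":0.02},{"dx":0,"dy":0,"dz":0,"rx":0,"ry":0,"rz":0,"hand":0.02},{"dx":0,"dy":0,"dz":0,"rx":0,"ry":0,"rz":0,"hand":0.02},{"dx":0,"dy":0,"dz":0,"rx":0,"ry":0,"rz":0,"hand":0.02}]' >/dev/null; python3 nip.py -.029
```

```text
shift tool mm [-0.5079  0.0277  1.6426] rotvec deg [-0.0238 -0.0556  0.0886]
mouth in nipple frame mm [  0.56     0.0509 -27.3568] F nipple [-4.1486  0.7935 10.262 ] F [-8.1306 -0.2843  7.5472] Mtool [ 0.1713 -0.8888 -0.0363] width 0.026831769025215082 14.9667 [-0.1618  0.1093  2.1542  0.2742  0.4728  1.0558]
```

```bash
python3 -m pendant '[{"dx":0,"dy":0,"dz":0,"rx":0,"ry":0,"rz":0,"hand":0.02},{"dx":0,"dy":0,"dz":0,"rx":0,"ry":0,"rz":0,"hand":0.02},{"dx":0,"dy":0,"dz":0,"rx":0,"ry":0,"rz":0,"hand":0.02},{"dx":0,"dy":0,"dz":0,"rx":0,"ry":0,"rz":0,"hand":0.02},{"dx":0,"dy":0,"dz":0,"rx":0,"ry":0,"rz":0,"hand":0.02},{"dx":0,"dy":0,"dz":0,"rx":0,"ry":0,"rz":0,"hand":0.02},{"dx":0,"dy":0,"dz":0,"rx":0,"ry":0,"rz":0,"hand":0.02},{"dx":0,"dy":0,"dz":0,"rx":0,"ry":0,"rz":0,"hand":0.02}]' >/dev/null; python3 nip.py -.029; python3 -c "
from rig import manip
s=manip.get_state()
if s['contact_force'][2]>5: print(manip.sign_off())"
```

```text
shift tool mm [-0.4859  0.0031  1.6616] rotvec deg [-0.022  -0.056   0.0862]
mouth in nipple frame mm [  0.5384   0.0245 -27.3379] F nipple [-2.8806  1.0667 10.3058] F [-7.0461  0.136   8.1228] Mtool [ 0.1865 -0.899   0.0301] width 0.02713547651839947 15.6333 [-0.1618  0.1093  2.1543  0.2742  0.4728  1.0558]
the job is handed in; nothing more can be done
None
```

The job is handed in at about 15.6 s: the cover plate is seated on both pins and released, and the coupler is snapped onto the nipple, still gripped and held pressed with its spring compressed about 11 mm of 13 (judged from the measured push force and depth, not seen directly).

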